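# Slide the drip tray home under the draining stand

## Robot

A 6-joint arm with a two-finger parallel gripper is mounted at the origin on the work surface. World frame = base frame: x ahead of the robot, y to its left, z up, the work surface at z = 0. Lengths are in m, angles in rad, forces in N, time in s.
With the tool pointing down it reaches from about 0.3 to 0.875 m from the base axis. Payload 6.4 kg.
Tool frame: the origin (TCP) lies at the very end of the fingers, on their centre line; the grasp point (between the pads) lies 19 mm behind it; z points along the fingers, y is the line along which they close (so a half turn about z gives the same grasp; the last joint's range is limited). The gripper opens to 88 mm and grips with 3 to 60 N. Pads are 18 mm wide; open, the fingers measure 123 mm over their backs; the gripper's body (75 mm by 187 mm) begins 45 mm behind the grasp point.
Start: joints at [-1.524, 0.181, 1.607, -0, 1.354, -0.206], TCP at [0.144, -0.557, 0.239] pointing down, gripper open.
Joint ranges: [-2.99, 2.99], [-0.89, 2.07], [0.3, 2.58], [-1.14, 4.28], [0, 2.63], [-3.12, 3.12]. Speed limits (rad/s): [2.57, 2.57, 3.01, 3.14, 3.14, 3.14].

## Interface

Orientations are given as a unit quaternion [x, y, z, w].
In Python, from rig import * gives the robot as it stands.
- The arm moves only by the shell command python3 -m pendant 'ROWS' [FORCE]. ROWS is a JSON object of lists of equal length, an entry for each row: "hand": the closure in counts, from 0 (fully open) to 255 (shut); "travel": the shift along the world's x, y, z in units of 40 mm (1.0 is 40 mm), a list of three; "roll": the turn about the world's z in units of 5 degrees (1.0 is 5 degrees). In form: {"hand": [hand, ...], "travel": [[dx, dy, dz], ...], "roll": [roll, ...]}. A call has 1 to 5 rows; each row is the pose to reach, as a shift and turn from the pose commanded when the call began; what a row does not reach only later rows make up. A row lasts 1/8 s, in which the tool goes at most 62.5 mm and 10.7 degrees, less where a joint would pass 70% of its speed; a pose out of reach is approached as far as the arm can. A call with a gripper value outside its range is refused whole. The fingers move at their own pace and stop on an object; FORCE is the grip in N (left out, the last holds). Time passes only in rows, so rows that repeat a pose let the fingers close. It gives the time, the measured TCP pose, the force, the opening and the grip force at its end, in the units of the state.
- read_state(): the state, without advancing time (a new reading comes with each control period).
- get_image(name): name is "side" or "top"; returns the picture (420x560x3 uint8, red, green, blue); there is no depth.
- get_calibration(name): a dict with "fx", "fy", "cx", "cy" (pixels), "world_to_cam" (4x4, takes a point from world to camera coordinates). Camera axes: x right, y down, z forward; pixel columns grow to the right and rows downward; lengths in m; the calibration is good to about 2 mm. A picture is of the moment at which its call begins. get_calibration takes no time and is no camera call.
- hand_in(): hands the job in; it is judged then, once.
Trained networks look in the newest picture that a camera, given by its name, has taken for a name from the list of things; names that differ only in an ending like _2 or _b are one class to them, and where a whole thing is asked for, a point or a joint stands for the part that bears it (a point fixed in the world has none). Each returns a list of dicts, best first, with "score" (0 to 1); they miss things now and then, are a little off and sometimes report something else, mostly with a low value. They report only what shows in the picture. A call takes as long as a camera call. They do not tell look-alikes from the thing itself.
- regions_of(camera, thing): "pixels" (420x560 bool, what is visible of it) and "position" ([column, row] in pixels, amid what is visible of it).
The state is a dict: "t": time; "joints": joint angles; "qd": joint speeds; "joint_efforts": joint torques, N m; "position": TCP position; "tcp_rot": TCP orientation; "ft_force": force on the tool from outside, world axes, zero at the start; "moment": the same for the moment, N m; "gripper_width": finger opening in m; "grasp_force": force on a finger pad.
Only numpy, scipy, OpenCV 4.12 (cv2) and the standard library are available. Lean on these libraries where they do the work, as an engineer would, in place of code of your own. Each camera call takes 0.05 s, during which the arm holds its last target. There are 200 camera calls.

## Task

Push the empty drip tray along the counter and under the low draining stand, in through its open mouth, until it is fully home: square, with its leading end up against the stop rail at the back. Only push it with the fingers: do not lift or tip it, it must stay flat on the counter the whole way. Leave the fry basket on the stand and everything else on the counter where it is.

Things in the scene. Friction and masses are not known exactly. Their poses are not given: they have to be found in the camera images.
- tray: Loose empty drip tray of dark plain steel, open-topped, 0.25 to 0.6 kg: 130 wide (its x) x 160 long (its y) x 26 mm high, upright walls 4 mm thick. Origin at the centre of its underside, z up. It starts flat on the counter on the stand's +y side, up to 50 mm out of line and turned up to 0.4 rad; its -y end faces the stand.
- stand: Low draining stand of grey metal, screwed down: slatted deck on two upright side panels, 160 x 160 mm (foot flanges to x +-98). Deck top 37 mm, underside 32 mm above the counter (6 mm headroom over the tray). Origin on the counter under its centre, z up. Stop rail 20 mm high closes its far (-y) side, inner face at y = -68 mm. The front 60 mm of the deck is bare.
- stand_mouth (a point): Middle of the stand's open mouth, on the counter below the deck's edge (stand x = 0, y = +80 mm), axes as the stand's. The tray goes in here along the stand's -y. Clear width between the side panels 154 mm (x = -77 to +77 mm).
- stand_home (a point): Point on the counter under the stand, on the stand's centre line (stand x = 0, y = +12 mm), axes as the stand's: where the tray's origin lies when the tray is home against the stop rail. The tray is longer than the space, so its outer end then stands 12 mm out of the mouth, which is as it should be.
- basket: Wire fry basket standing loose on the rear part of the stand's deck, 130 x 85 x 70 mm, its long black handle rising away from the mouth (stand -y) to about 160 mm above the counter. Origin at the centre of its underside. Leave alone.
- oil: Yellow oil bottle, 54 mm across, 165 mm high, standing about 165 mm from the stand's centre on its +x side. Origin at its foot. Leave alone.
- shaker: Metal shaker, 54 mm across, 90 mm high, standing about 160 mm from the stand's centre on its -x side. Origin at its foot. Leave alone.
- bowl: Steel bowl, 120 mm across, 50 mm high, right of and beyond the stand. Origin at its foot. Leave alone.
- pot: Steel pot with two handles, 110 mm across, 85 mm high, to the robot's right. Origin at its foot. Leave alone.
- ramekin: White ramekin, 72 mm across, 40 mm high, near the robot, ahead and to its left. Origin at its foot. Leave alone.
- spatula: Spatula with a black handle lying on the counter on the robot's left, beyond the tray from the stand. Leave alone.
- spoon: Steel spoon lying on the counter on the robot's left, well beyond the tray from the stand. Leave alone.
Not all that is in view belongs to the job. What is shaped like the tray but blue is not meant.

How it is judged:
By the outcome, as a careful person would: the job done as asked, in the order asked, and still so for the second after the job is handed in, with the robot touching nothing.
It also fails if it takes over 64 s, if anything falls off the work surface, if the arm or the gripper's body presses on something with over 40 N, if the wrist force passes 120 N, or if a joint passes its speed limit or range.

## Working session

There is one attempt and no reset: what is moved stays moved. The work goes in short steps, Python scripts to look and compute and a shell command to move; the robot and the scene stay as the last step left them, time stands still between calls to the robot, and variables do not carry over. Pictures are saved under pics/ and viewed, at most 10 in all, crops included, and the job is handed in when it is done.

```bash
mkdir -p pics
python3 - <<'E'
from rig import *
import cv2,numpy as np
for c in("top","side"):
    im=get_image(c); cv2.imwrite(f"pics/{c}0.png",im[:,:,::-1])
    K=get_calibration(c); print(c,K["fx"],K["cx"],K["cy"],np.round(K["world_to_cam"],3).tolist())
    for n in("tray","stand","basket","oil","shaker"):
        print(n,[(round(r["score"],2),np.round(r["position"]).tolist(),int(r["pixels"].sum())) for r in regions_of(c,n)][:3])
E
```

```text
top 455.81720357133037 282.7812992306726 218.91094232642652 [[-0.014, -1.0, 0.025, -0.018], [-0.995, 0.011, -0.098, 0.539], [0.098, -0.027, -0.995, 1.135], [0.0, 0.0, 0.0, 1.0]]
tray [(0.94, [230.0, 119.0], 3072), (0.77, [237.0, 206.0], 3211), (0.6, [277.0, 288.0], 3267)]
stand [(0.88, [336.0, 211.0], 2067)]
basket [(0.84, [378.0, 206.0], 1114)]
oil [(0.83, [352.0, 142.0], 626)]
shaker [(0.58, [356.0, 277.0], 455)]
side 546.9118585617213 275.0607058414752 218.32606028985916 [[-0.989, -0.146, -0.015, 0.532], [-0.105, 0.771, -0.628, 0.099], [0.103, -0.619, -0.778, 1.361], [0.0, 0.0, 0.0, 1.0]]
tray [(0.96, [164.0, 259.0], 3151), (0.8, [344.0, 234.0], 3043), (0.71, [252.0, 259.0], 3157)]
stand [(0.6, [282.0, 179.0], 1462)]
basket [(0.7, [292.0, 154.0], 1323)]
oil [(0.95, [221.0, 160.0], 843), (0.37, [279.0, 185.0], 1478)]
shaker [(0.96, [343.0, 170.0], 595)]
```

View pics/top0.png

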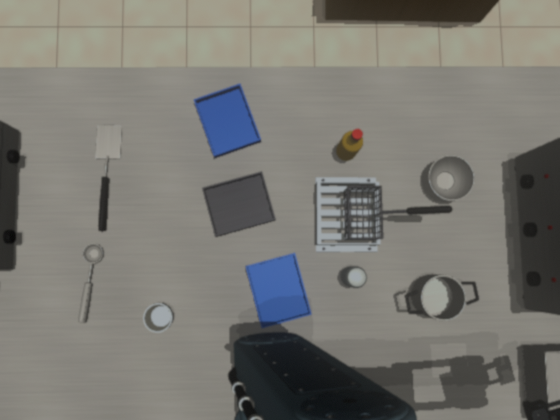

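View pics/side0.png

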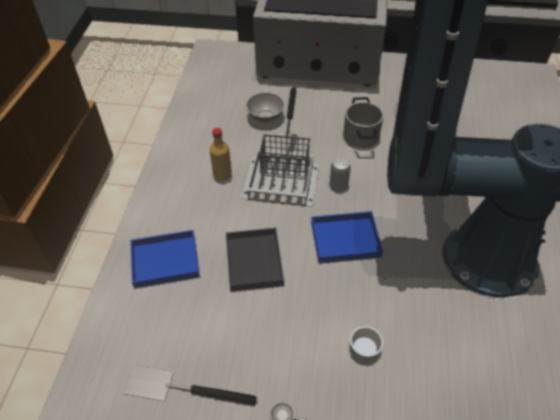

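The top view shows the dark tray at (238,204), with blue look-alikes at (228,120) and (278,288). The stand is at (348,214) with its mouth to the left (+y). The side view agrees, with the tray at (254,258). Next I'll fit poses from both views.

```bash
cat > h.py <<'E'
from rig import *
import cv2,numpy as np
from scipy.optimize import minimize
def proj(P,c):
    K=get_calibration(c);M=np.array(K["world_to_cam"]);q=P@M[:3,:3].T+M[:3,3]
    return np.c_[K["fx"]*q[:,0]/q[:,2]+K["cx"],K["fy"]*q[:,1]/q[:,2]+K["cy"]]
def box(x,y,z0,z1): return np.array([[a,b,c] for a in(-x,x) for b in(-y,y) for c in(z0,z1)])
TRAY=box(.065,.08,0,.026); STAND=np.r_[box(.098,.08,0,.003),box(.08,.08,.032,.037)]
def place(P,p):
    c,s=np.cos(p[2]),np.sin(p[2]); return P@np.array([[c,s,0],[-s,c,0],[0,0,1]])+[p[0],p[1],0]
def hullmask(uv,S=8):
    m=np.zeros((420,560),np.uint8); big=np.zeros((420*4,560*4),np.uint8)
    cv2.fillConvexPoly(big,cv2.convexHull(((uv+.5)*4*16-8).astype(np.int32)),255,shift=4)
    return cv2.resize(big,(560,420),interpolation=cv2.INTER_AREA)/255.
def pix2w(uv,c,z):
    K=get_calibration(c);M=np.array(K["world_to_cam"]);d=M[:3,:3].T@np.array([(uv[0]-K["cx"])/K["fx"],(uv[1]-K["cy"])/K["fy"],1]);o=-M[:3,:3].T@M[:3,3]
    return o+d*(z-o[2])/d[2]
def fit(masks,model,p0):
    f=lambda p:sum(np.abs(hullmask(proj(place(model,p),c))-m).sum()/m.sum() for c,m in masks.items())
    best=None
    for da in(-.3,-.15,0,.15,.3):
        s=np.array(p0)+[0,0,da]
        r=minimize(f,s,method="Nelder-Mead",options=dict(initial_simplex=[s,s+[.015,0,0],s+[0,.015,0],s+[0,0,.12]],xatol=1e-4,fatol=1e-5))
        if best is None or r.fun<best.fun: best=r
    return best.x,best.fun
def dark(im,r): # mean blue excess in region
    return float((im[:,:,2].astype(int)-im[:,:,0])[r["pixels"]].mean())
def masks(thing,cams=("top","side")):
    o={}
    for c in cams:
        im=get_image(c);R=regions_of(c,thing)
        if thing=="tray": R=[r for r in R if dark(im,r)<25 and r["score"]>.3]
        if not R: print("miss",c); continue
        m=R[0]["pixels"].astype(np.uint8);n,l,st,_=cv2.connectedComponentsWithStats(m)
        if thing=="tray": m=(l==1+st[1:,4].argmax())
        else: m=np.isin(l,1+np.where(st[1:,4]>15)[0])
        ys,xs=np.where(m);h=cv2.convexHull(np.c_[xs,ys].astype(np.int32));o[c]=np.zeros((420,560),np.uint8);cv2.fillConvexPoly(o[c],h,1);o[c]=o[c].astype(float)
        print(thing,c,round(R[0]["score"],2),R[0]["position"])
    return o
def rel(t,s):
    c,s_=np.cos(s[2]),np.sin(s[2]);d=np.array(t[:2])-s[:2];return np.array([c*d[0]+s_*d[1],-s_*d[0]+c*d[1],t[2]-s[2]])
E
python3 - <<'E'
from h import *
T={}
for n,mod,px in(("tray",TRAY,(238,204)),("stand",STAND,(348,214))):
    g=pix2w(px,"top",.02);m=masks(n)
    for k in [dict(m)]+[{c:m[c]} for c in m]:
        p,e=fit(k,mod,[g[0],g[1],0]);print(n,list(k),np.round(p,4),round(e,3))
        T.setdefault(n,p)
print("tray in stand",np.round(rel(T["tray"],T["stand"]),4))
np.save("stand.npy",T["stand"])
for n in("oil","shaker"):
    r=regions_of("side",n)[0]["pixels"];ys,xs=np.where(r);b=ys.max()
    w=pix2w((xs.mean(),b-4),"side",0);print(n,np.round(w,3),np.round(rel([w[0],w[1],0],T["stand"]),3))
ims=[]
for c in("top","side"):
    im=get_image(c)[:,:,::-1].copy()
    for n,mod in(("tray",TRAY),("stand",STAND)):
        for q in proj(place(mod,T[n]),c): cv2.circle(im,(int(q[0]+.5),int(q[1]+.5)),1,(0,0,255),-1)
    ims.append(cv2.resize(im[140:280,180:420] if c=="top" else im[100:300,160:400],(400,300)))
cv2.imwrite("pics/fit.png",np.hstack(ims))
E
```

```text
tray top 0.74 [238.2, 204.2]
tray side 0.76 [254.3, 259.7]
tray ['top', 'side'] [0.5793 0.0883 0.2647] 0.085
tray ['top'] [0.5813 0.0889 0.2643] 0.028
tray ['side'] [0.5775 0.0883 0.2669] 0.033
stand top 0.81 [338.4, 214.3]
stand side 0.57 [277.7, 178.3]
stand ['top', 'side'] [ 0.5512 -0.1895 -0.0079] 0.075
stand ['top'] [ 0.5524 -0.1895 -0.0086] 0.028
stand ['side'] [ 0.5494 -0.1893 -0.0194] 0.038
tray in stand [0.026  0.278  0.2726]
oil [ 0.723 -0.19   0.   ] [0.172 0.001 0.008]
shaker [ 0.384 -0.189  0.   ] [-0.167 -0.001  0.008]
```

View pics/fit.png

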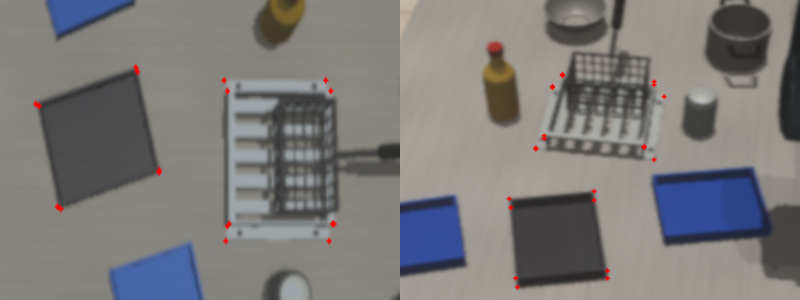

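The fitted corners land on the tray and stand outlines, and the oil and shaker distances match the brief. I'll push the +x wall first with the finger line parallel to stand y, which squares and centres the tray. Then I'll push its end with the finger line parallel to stand x. First I need the gap to the blue trays.

Run:
```python
from h import *
from scipy.spatial.transform import Rotation as R
im=get_image("top")
for r in regions_of("top","tray"):
    if dark(im,r)>25:
        g=pix2w(r["position"],"top",.02);p,e=fit({"top":r["pixels"].astype(float)},TRAY,[g[0],g[1],.2])
        print("blue",np.round(p,4),round(e,3),np.round(place(TRAY,p)[::2,:2],3).tolist())
s=read_state();m=R.from_quat(s["tcp_rot"]).as_matrix();print(s["position"],m.round(3).tolist(),s["joints"],s["gripper_width"],s["t"])
```

```text
blue [0.8026 0.1166 0.0795] 0.317 [[0.744, 0.032], [0.731, 0.191], [0.874, 0.042], [0.861, 0.202]]
blue [ 0.3612 -0.0096  0.5238] 0.331 [[0.345, -0.111], [0.265, 0.027], [0.458, -0.046], [0.378, 0.092]]
[ 0.14379219 -0.55671728  0.23869565] [[0.968, 0.25, -0.0], [0.25, -0.968, 0.0], [-0.0, -0.0, -1.0]] [-1.52434943e+00  1.80804563e-01  1.60703356e+00 -3.73878473e-05
  1.35382478e+00 -2.06272964e-01] 0.08814342895180997 1.3
```

```bash
python3 -m pendant '{"hand":[0,0,0,0,0],"travel":[[0.9,1.05,0],[1.8,2.1,0],[2.7,3.15,0],[3.6,4.2,0],[4.5,5.25,0]],"roll":[-0.2,-0.4,-0.6,-0.8,-1]}'
python3 -m pendant '{"hand":[0,0,0,0,0],"travel":[[0.9,1.05,0],[1.8,2.1,0],[2.7,3.15,0],[3.6,4.2,0],[4.5,5.25,0]],"roll":[-0.2,-0.4,-0.6,-0.8,-1]}'
python3 -m pendant '{"hand":[0,0,0,0,0],"travel":[[0.9,1.05,0],[1.8,2.1,0],[2.7,3.15,0],[3.6,4.2,0],[4.5,5.25,0]],"roll":[-0.2,-0.4,-0.6,-0.8,-1]}'
```

```text
t: 1.92
position: [0.3248, -0.3454, 0.239]
tcp_rot: [0.997, 0.082, 0.0, 0.0]
ft_force: [1.2, -0.1, 0.5]
gripper_width: 0.0881
grasp_force: 0.0
t: 2.55
position: [0.505, -0.1352, 0.239]
tcp_rot: [0.999, 0.039, 0.0, 0.0]
ft_force: [0.0, -0.3, -0.0]
gripper_width: 0.088
grasp_force: 0.0
t: 3.18
position: [0.6849, 0.0748, 0.2387]
tcp_rot: [1.0, -0.005, 0.0, 0.0]
ft_force: [0.2, -0.6, 0.2]
gripper_width: 0.0886
grasp_force: 0.0
```

```bash
python3 -m pendant '{"hand":[0,0,0,0,0],"travel":[[0,0,-1.5],[0,0,-3],[0,0,-4.5],[0,0,-5.4],[0,0,-5.7]],"roll":[0,0,0,0,0]}'
python3 -m pendant '{"hand":[0,0,0,0,0],"travel":[[-0.15,0,0],[-0.3,0,0],[-0.42,0,0],[-0.54,0,0],[-0.66,0,0]],"roll":[0,0,0,0,0]}'
python3 -m pendant '{"hand":[0,0,0,0,0],"travel":[[-0.15,0,0],[-0.3,0,0],[-0.45,0,0],[-0.6,0,0],[-0.76,0,0]],"roll":[0,0,0,0,0]}'
python3 - <<'E'
from h import *
m=masks("tray");st=np.load("stand.npy")
for k in [dict(m)]+[{c:m[c]} for c in m]:
    p,e=fit(k,TRAY,[.555,.09,0]);print(list(k),np.round(p,4),round(e,3),np.round(rel(p,st),4))
cv2.imwrite("pics/a.png",np.hstack([get_image("top")[60:300,150:420],get_image("side")[60:300,120:390]])[:,:,::-1])
E
```

```text
t: 3.8
position: [0.6817, 0.0734, 0.0074]
tcp_rot: [1.0, -0.005, -0.003, -0.0]
ft_force: [0.7, 0.4, -0.4]
gripper_width: 0.0883
grasp_force: 0.0
t: 4.42
position: [0.6591, 0.0728, 0.0126]
tcp_rot: [1.0, -0.004, 0.002, 0.0]
ft_force: [4.1, -0.7, 1.8]
gripper_width: 0.0881
grasp_force: 1.8
t: 5.05
position: [0.6263, 0.0733, 0.0104]
tcp_rot: [1.0, -0.004, -0.0, -0.0]
ft_force: [3.0, -1.4, 1.0]
gripper_width: 0.0881
grasp_force: 1.3
tray top 0.62 [234.2, 195.7]
tray side 0.6 [263.4, 267.9]
['top', 'side'] [ 0.5472  0.1038 -0.0094] 10.235 [-0.0063  0.2933 -0.0015]
['top'] [ 0.6094  0.0827 -0.863 ] 10.025 [ 0.0561  0.2726 -0.8551]
['side'] [0.547  0.1049 0.0144] 0.031 [-0.0065  0.2943  0.0223]
```

View pics/a.png

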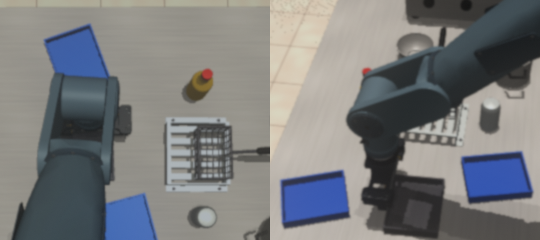

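The side view shows the tray beside the fingers and the blue trays untouched. The arm covers much of the tray. I'll retreat to the +y side, turn the fingers 90 degrees and look again.

```bash
python3 -m pendant '{"hand":[0,0,0,0,0],"travel":[[0.3,0,0],[0.3,0,0.6],[0.3,0,1.8],[0.3,0,3],[0.3,0,3]],"roll":[0,0,0,0,0]}'
python3 -m pendant '{"hand":[0,0,0,0,0],"travel":[[0,0.5,0],[-0.2,1,0],[-0.4,1.6,0],[-0.6,2.2,0],[-0.9,2.8,0]],"roll":[1.8,3.6,5.4,7.2,9]}'
python3 -m pendant '{"hand":[0,0,0,0,0],"travel":[[-0.2,0.5,0],[-0.4,1,0],[-0.6,1.6,0],[-0.9,2.2,0],[-1.2,2.6,0]],"roll":[1.8,3.6,5.4,7.2,9]}'
python3 - <<'E'
from h import *
m=masks("tray");st=np.load("stand.npy")
for k in [dict(m)]+[{c:m[c]} for c in m]:
    p,e=fit(k,TRAY,[.555,.09,0]);print(list(k),np.round(p,4),round(e,3),np.round(rel(p,st),4))
cv2.imwrite("pics/b.png",np.hstack([get_image("top")[60:300,150:420],get_image("side")[60:300,120:390]])[:,:,::-1])
E
```

```text
t: 5.98
position: [0.6431, 0.0732, 0.1361]
tcp_rot: [1.0, -0.004, 0.005, 0.0]
ft_force: [-0.6, 0.4, 0.9]
gripper_width: 0.0883
grasp_force: 0.0
t: 6.6
position: [0.6026, 0.186, 0.1292]
tcp_rot: [0.925, 0.381, -0.001, -0.0]
ft_force: [-0.4, -0.8, -0.2]
gripper_width: 0.0879
grasp_force: 0.0
t: 7.22
position: [0.5543, 0.2902, 0.1292]
tcp_rot: [0.708, 0.706, -0.001, -0.001]
ft_force: [-0.2, 0.4, 0.2]
gripper_width: 0.0881
grasp_force: 0.0
tray top 0.87 [231.5, 218.0]
tray side 0.95 [277.9, 258.2]
['top', 'side'] [ 0.5481  0.1024 -0.011 ] 3.155 [-0.0053  0.2918 -0.0031]
['top'] [0.5506 0.106  0.0027] 0.048 [-0.0029  0.2954  0.0106]
['side'] [0.5031 0.0285 0.2106] 2.704 [-0.0497  0.2175  0.2185]
```

View pics/b.png

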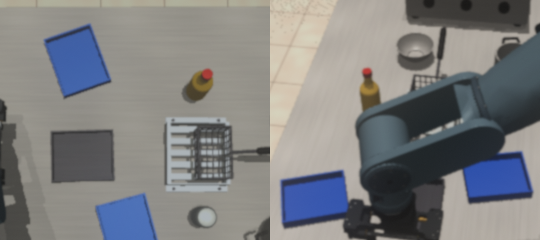

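The top view shows the tray square, lined up with the mouth and clear of both blue trays. Fit offset is about -3 mm in x. I'll go down and push to just before the mouth.

```bash
python3 -m pendant '{"hand":[0,0,0,0,0],"travel":[[0,0,-1.2],[0,0,-2.2],[0,0,-2.7],[0,0,-2.95],[0,0,-2.95]],"roll":[0,0,0,0,0]}'
python3 -m pendant '{"hand":[0,0,0,0,0],"travel":[[0,-0.6,0],[0,-1.2,0],[0,-1.7,0],[0,-2.1,0],[0,-2.3,0]],"roll":[0,0,0,0,0]}'
python3 -m pendant '{"hand":[0,0,0,0,0],"travel":[[0,-0.2,0],[0,-0.4,0],[0,-0.6,0],[0,-0.8,0],[0,-1,0]],"roll":[0,0,0,0,0]}'
python3 -m pendant '{"hand":[0,0,0,0,0],"travel":[[0,-0.2,0],[0,-0.4,0],[0,-0.6,0],[0,-0.8,0],[0,-1,0]],"roll":[0,0,0,0,0]}'
python3 -m pendant '{"hand":[0,0,0,0,0],"travel":[[0,-0.2,0],[0,-0.4,0],[0,-0.6,0],[0,-0.8,0],[0,-1,0]],"roll":[0,0,0,0,0]}'
python3 - <<'E'
from h import *
m=masks("tray",("top",));st=np.load("stand.npy")
p,e=fit(m,TRAY,[.555,-.02,0]);print(np.round(p,4),round(e,3),np.round(rel(p,st),4))
cv2.imwrite("pics/c.png",np.hstack([get_image("top")[60:300,150:420],get_image("side")[60:300,120:390]])[:,:,::-1])
E
```

```text
t: 8.15
position: [0.5555, 0.2892, 0.013]
tcp_rot: [0.711, 0.704, 0.0, 0.0]
ft_force: [0.5, 0.3, 0.7]
gripper_width: 0.0878
grasp_force: 0.0
t: 8.78
position: [0.5555, 0.1964, 0.0132]
tcp_rot: [0.711, 0.704, 0.0, 0.0]
ft_force: [-0.2, 3.2, 0.7]
gripper_width: 0.088
grasp_force: 2.5
t: 9.4
position: [0.5553, 0.1574, 0.0131]
tcp_rot: [0.71, 0.704, 0.0, 0.0]
ft_force: [0.1, 5.3, 4.2]
gripper_width: 0.0877
grasp_force: 2.6
t: 10.02
position: [0.5552, 0.1174, 0.0131]
tcp_rot: [0.71, 0.704, 0.0, -0.0]
ft_force: [0.1, 4.8, 4.3]
gripper_width: 0.0881
grasp_force: 2.7
t: 10.65
position: [0.5551, 0.0774, 0.0131]
tcp_rot: [0.71, 0.704, 0.0, -0.0]
ft_force: [1.0, 6.4, 5.6]
gripper_width: 0.0878
grasp_force: 2.9
tray top 0.97 [284.9, 217.9]
[ 0.5486 -0.0428  0.014 ] 0.392 [-0.0037  0.1467  0.0219]
```

View pics/c.png

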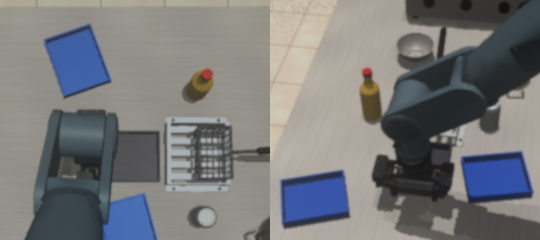

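The tray's leading edge is 3 px from the mouth (crop columns 159 against 165), square and inside the panel lines. I'll push on in.

```bash
for i in 1; do :; done
python3 -m pendant '{"hand":[0,0,0,0,0],"travel":[[0,-0.2,0],[0,-0.4,0],[0,-0.6,0],[0,-0.8,0],[0,-1,0]],"roll":[0,0,0,0,0]}'
python3 -m pendant '{"hand":[0,0,0,0,0],"travel":[[0,-0.2,0],[0,-0.4,0],[0,-0.6,0],[0,-0.8,0],[0,-1,0]],"roll":[0,0,0,0,0]}'
python3 -m pendant '{"hand":[0,0,0,0,0],"travel":[[0,-0.2,0],[0,-0.4,0],[0,-0.6,0],[0,-0.8,0],[0,-1,0]],"roll":[0,0,0,0,0]}'
python3 -m pendant '{"hand":[0,0,0,0,0],"travel":[[0,-0.2,0],[0,-0.4,0],[0,-0.55,0],[0,-0.7,0],[0,-0.8,0]],"roll":[0,0,0,0,0]}'
```

```text
t: 11.48
position: [0.5549, 0.0366, 0.0126]
tcp_rot: [0.71, 0.704, -0.0, -0.0]
ft_force: [0.1, 1.4, -1.1]
gripper_width: 0.0884
grasp_force: 0.8
t: 12.1
position: [0.555, -0.0033, 0.0127]
tcp_rot: [0.71, 0.704, -0.0, -0.0]
ft_force: [0.1, 1.8, -1.1]
gripper_width: 0.0882
grasp_force: 0.8
t: 12.72
position: [0.555, -0.0433, 0.0127]
tcp_rot: [0.71, 0.704, -0.0, -0.0]
ft_force: [-0.2, 2.5, -1.1]
gripper_width: 0.0885
grasp_force: 0.8
t: 13.35
position: [0.555, -0.0751, 0.0127]
tcp_rot: [0.71, 0.704, 0.0, -0.0]
ft_force: [0.7, 1.9, -1.3]
gripper_width: 0.0881
grasp_force: 1.0
```

Expected contact at about y = -0.0885, so small steps from here.

```bash
python3 -m pendant '{"hand":[0,0,0,0],"travel":[[0,-0.07,0],[0,-0.14,0],[0,-0.2,0],[0,-0.25,0]],"roll":[0,0,0,0]}'
python3 -m pendant '{"hand":[0,0],"travel":[[0,-0.05,0],[0,-0.1,0]],"roll":[0,0]}'
```

```text
t: 13.85
position: [0.555, -0.0848, 0.0127]
tcp_rot: [0.71, 0.704, 0.0, -0.0]
ft_force: [0.4, 2.0, -0.8]
gripper_width: 0.0882
grasp_force: 1.0
t: 14.1
position: [0.5551, -0.0883, 0.0127]
tcp_rot: [0.71, 0.704, 0.0, -0.0]
ft_force: [1.5, 10.3, 1.7]
gripper_width: 0.0881
grasp_force: 5.0
```

```bash
python3 -m pendant '{"hand":[0,0,0],"travel":[[0,-0.02,0],[0,-0.03,0],[0,-0.03,0]],"roll":[0,0,0]}'
```

```text
t: 14.48
position: [0.5551, -0.0883, 0.0127]
tcp_rot: [0.71, 0.704, 0.001, -0.001]
ft_force: [1.0, 9.5, 1.9]
gripper_width: 0.0881
grasp_force: 4.7
```

```bash
python3 -m pendant '{"hand":[0,0,0],"travel":[[0,-0.04,0],[0,-0.08,0],[0,-0.08,0]],"roll":[0,0,0]}'
```

```text
t: 14.85
position: [0.5553, -0.0885, 0.0128]
tcp_rot: [0.711, 0.703, 0.003, -0.002]
ft_force: [4.3, 22.4, 2.9]
gripper_width: 0.088
grasp_force: 11.0
```

Force rises with no motion, so the tray is hard on the rail. I'll back off, lift and check.

```bash
python3 -m pendant '{"hand":[0,0,0,0,0],"travel":[[0,0.2,0],[0,0.6,0],[0,1.2,0],[0,2,0],[0,3,0.5]],"roll":[0,0,0,0,0]}'
python3 -m pendant '{"hand":[0,0,0,0,0],"travel":[[0,1,1],[0,2,2],[0,3.2,3],[0,4.4,3],[0,5.6,3]],"roll":[0,0,0,0,0]}'
python3 - <<'E'
from h import *
st=np.load("stand.npy");ims=[]
home=np.array([st[0]-.012*np.sin(st[2]),st[1]+.012*np.cos(st[2]),st[2]])
K={"top":(150,270,290,410),"side":(110,230,210,350)}
for c in("top","side"):
    a,b,l,r=K[c];im=get_image(c)[:,:,::-1][a:b,l:r]
    S=400/(r-l);im=cv2.resize(im,None,fx=S,fy=S,interpolation=cv2.INTER_CUBIC)
    for q in proj(place(TRAY,home),c)[[2,3,6,7]]: cv2.circle(im,(int((q[0]+.5-l)*S),int((q[1]+.5-a)*S)),3,(0,0,255),1)
    ims.append(cv2.resize(im,(400,360)))
cv2.imwrite("pics/d.png",np.hstack(ims))
E
```

```text
t: 15.48
position: [0.5537, 0.0277, 0.0317]
tcp_rot: [0.711, 0.703, -0.001, -0.001]
ft_force: [0.6, 0.1, 0.6]
gripper_width: 0.0879
grasp_force: 0.0
t: 16.1
position: [0.5552, 0.2526, 0.1539]
tcp_rot: [0.71, 0.704, 0.001, 0.001]
ft_force: [0.3, -1.1, -0.3]
gripper_width: 0.0881
grasp_force: 0.0
```

View pics/d.png

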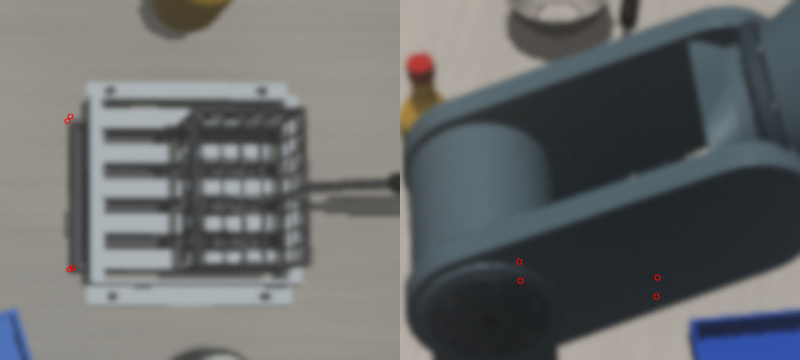

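The tray's outer end is a straight strip at column 70, rows 120–268, on the predicted home corners. The tray is square and the basket hasn't moved.

```bash
python3 -c "
from rig import *
print(hand_in())"
```

```text
the job is handed in; nothing more can be done
None
```

The tray is under the stand, square and hard against the stop rail; I handed the job in at about 16 s, and no other item was seen to move.

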